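# Stand the spice tin full end down

### The arm

A 6-joint arm with a two-finger parallel gripper is mounted at the origin on a cart in front of the work surface, level with it; the furniture and walls round the work are solid. World frame = base frame: x ahead of the robot, y to its left, z up, the work surface at z = 0. Lengths are in m, angles in rad, forces in N, time in s.
With the tool pointing down it reaches from about 0.35 to 0.725 m from the base axis. Payload 4.3 kg.
Tool frame: the origin (TCP) lies between the finger pads; the fingertips stand bot.tips_ahead ahead of it and the grasp point (between the pads) is the TCP (bot.tips_ahead is the distance from the TCP to the fingertips, in m); z points along the fingers, y is the line along which they close (so a half turn about z gives the same grasp; the last joint's range is limited). The gripper opens to 85 mm and grips with 20 to 120 N. Pads are 22 mm wide; open, the fingers measure 114 mm over their backs; the gripper's body (76 mm by 85 mm) begins 54 mm behind the grasp point. The pads swing forward as they close: fully open they stand 13 mm farther back than shut.
Start: joints at [1.03, 0.377, 0.081, 1.274, 0, 1.46], TCP at [0.24, 0.522, 0.25] pointing down, gripper open.
Joint ranges: [-2.72, 2.72], [-0.84, 1.66], [-1.02, 1.22], [-1.77, 2.12], [-1.37, 1.28], [-3.14, 3.14]. Speed limits (rad/s): [2.57, 2.57, 3.14, 3.14, 3.14, 3.14].

### API

Orientations are given as [roll, pitch, yaw] about the fixed x, y, z axes, in that order (R = Rz(yaw) Ry(pitch) Rx(roll)).
In Python, from cell import bot gives the robot as it stands.
- The arm moves only by the tool step_arm, never from a script. Its argument "targets" is a list of rows, each an object with "turn": the turn, a rotation vector about the tool's x, y, z in degrees, a list of three; "offset": the shift along the tool's x, y, z in mm, a list of three; "jaw": the opening, from -1 (shut) to 1 (fully open), so that 0 is half open. A call has 1 to 12 rows; each row shifts and turns the commanded pose from where the row before left it, along the tool's axes as they then stand; what a row does not reach is not made up. A row lasts 1/8 s, in which the tool goes at most 62.5 mm and 10.7 degrees, less where a joint would pass 70% of its speed; a pose out of reach is approached as far as the arm can. A call with a gripper value outside its range is refused whole. The fingers move at their own pace and stop on an object; "newtons" is the grip in N (left out, the last holds). Time passes only in rows, so rows that do not move let the fingers close. It gives the time, the measured TCP pose, the force, the opening and the grip force at its end, in the units of the state.
- bot.get_obs(): the state, without advancing time (a new reading comes with each control period).
- bot.capture(name): name is "scene" or "top"; returns a dict with "frame" (400x640x3 uint8, red, green, blue), "range_z" (400x640 float32, m along the optical axis (not along the pixel's ray), 0 where there is no reading), "fx", "fy", "cx", "cy" (pixels), "pose" (4x4, takes a point from camera to world coordinates). Camera axes: x right, y down, z forward; pixel columns grow to the right and rows downward; lengths in m; the calibration is good to about 2 mm. A picture is of the moment at which its call begins.
- bot.hand_in(): hands the job in; it is judged then, once.
The state is a dict: "time_s": time; "qpos": joint angles; "qvel": joint speeds; "joint_torque": joint torques, N m; "position": TCP position; "tcp_rot": TCP orientation; "force": force on the tool from outside, world axes, zero at the start; "moment": the same for the moment, N m; "opening": opening from 0.0 (shut) to 1.0 (fully open); "grip_force": force on a finger pad.
Only numpy, scipy, OpenCV 4.12 (cv2) and the standard library are available. Lean on these libraries where they do the work, as an engineer would, in place of code of your own. Each camera call takes 0.05 s, during which the arm holds its last target. There are 200 camera calls.

### The job

One end of the double-ended spice tin lying on the worktop is full and heavy, the other empty, and both look alike: lifted by the bail at its middle, the tin tips full end down. Pick it up so, lower it into the empty well of the wooden stand before you let go, and leave it standing there upright on its full end.

Things in the scene. Friction and masses are not known exactly. Their poses are not given: they have to be found in the camera images.
- bail_grip (a point): Centre of the dark wooden grip of the tin's wire bail, a bar 36 mm long along its y, 14 mm thick along its x (pinch it across x, from above) and 14 mm high, between two 5 mm wires 48 mm apart. z points from the tin's middle up to the grip, 98 mm away. At the start it is about 116 mm above the worktop.
- tin_mid (a point): Centre of the square steel spice tin, 120 mm long along its x, 36 x 36 mm across, about 0.3 kg, lying on the worktop (centre 18 mm up) at any heading. Its x points from the full, heavy end to the empty, light end: up when it stands on its full end. The ends look alike. Hanging, its lower end is 158 mm and its upper end 38 mm below the grip's centre: keep fingertips within 30 mm of it.
- bail (a joint): Angle between the tin and its bail, whose pivots are at the tin's middle, rad; 0 = bail square to the tin, about +1.57 or -1.57 = bail in line with the tin. At the start -0.15 to 0.15. Little friction: as the grip is raised, the heavy end stays low and the tin swings until it hangs full end straight down, at rest after about half a second. Let go, the bail stays up within about 25 degrees.
- stand_hole0 (a point): Middle of the mouth of the empty round well, 60 mm across and 40 mm deep, in the fixed wooden stand, a block 90 x 220 x 50 mm (mouth 50 mm, well floor 10 mm above the worktop). z is up. The other well, 120 mm away along +y, holds a salt shaker, its top 100 mm above the worktop: pass over it. A tin stood in the empty well has its middle 20 mm and the grip 118 mm above the mouth.
There are look-alikes about, which are no part of the job. There is more than one size of the part that bears bail_grip; the job needs the smallest.

How it is judged:
On the way, in this order (a step that is already met when the one before it is completed fails the run):
1. the tin hangs clear of the worktop, full end down (height (world z) of tin_mid above 0.085 m and angle between tin_mid's own x axis and vertical below 0.35 rad), for 0.2 s.
2. while still held, its full end is lowered into the empty well (horizontal distance between tin_mid and stand_hole0 below 0.02 m and z of tin_mid in the frame of stand_hole0 below 0.045 m and angle between tin_mid's own x axis and vertical below 0.35 rad and contact force between the fingers and spice_tin above 0.5 N), for 0.05 s.
At the end, for the whole second after the job is handed in: The tin stands at rest on its full end on the floor of the empty well: its middle within 15 mm of the well's axis and at most 30 mm above the mouth, its length within 10 degrees of vertical, the empty end up (horizontal distance between tin_mid and stand_hole0 below 0.015 m and z of tin_mid in the frame of stand_hole0 below 0.03 m and angle between tin_mid's own x axis and vertical below 0.175 rad and linear speed of spice_tin below 0.02 m/s); the robot touches nothing.
It also fails if it takes over 42 s, if anything falls off the work surface, if the arm or the gripper's body presses on something with over 40 N, if the wrist force passes 120 N, or if a joint passes its speed limit or range.

## Working session

There is one attempt and no reset: what is moved stays moved. The work goes in short steps, Python scripts to look and compute and a tool call to move; the robot and the scene stay as the last step left them, time stands still between calls to the robot, and variables do not carry over. Pictures are saved under pics/ and viewed, at most 10 in all, crops included, and the job is handed in when it is done.

Besides the shell and the picture viewer there is one more tool, called after "Call:" by a JSON object that holds its "api" and its "payload". step_arm: Moves the arm, as the interface text tells. Its arguments: {"type":"object","properties":{"targets":{"type":"array"},"newtons":{"type":"number"}},"required":["targets"]}

```bash
mkdir -p pics
cat > h.py <<'E'
import numpy as np, cv2
from cell import bot
def cloud(c):
    v,u=np.mgrid[0:400,0:640]; z=c["range_z"]
    p=np.stack([(u-c["cx"])/c["fx"]*z,(v-c["cy"])/c["fy"]*z,z],-1)
    w=p@c["pose"][:3,:3].T+c["pose"][:3,3]; w[z==0]=np.nan
    return w
def save(n,im): cv2.imwrite("pics/"+n,cv2.cvtColor(im,cv2.COLOR_RGB2BGR))
E
python3 - <<'E'
from h import *
o=bot.get_obs(); print(o["time_s"],o["position"],o["tcp_rot"],o["opening"],bot.tips_ahead)
for n in("scene","top"):
    c=bot.capture(n); np.savez(n+".npz",**c); save(n+"0.png",c["frame"]); print(c["pose"].round(3).tolist(),c["fx"])
E
```

```text
0.0 [0.23979696 0.52194202 0.2493713 ] [-3.13959582e+00 -2.13083644e-04  2.71084226e+00] 0.9997102679305286 0.019
[[1.0, -0.007, -0.001, 0.529], [-0.005, -0.867, 0.499, -0.949], [-0.005, -0.499, -0.867, 1.57], [0.0, 0.0, 0.0, 1.0]] 493.94054978295355
[[0.026, -0.995, 0.097, 0.366], [-1.0, -0.026, -0.001, -0.096], [0.004, -0.097, -0.995, 1.768], [0.0, 0.0, 0.0, 1.0]] 507.418148438575
```

View pics/top0.png

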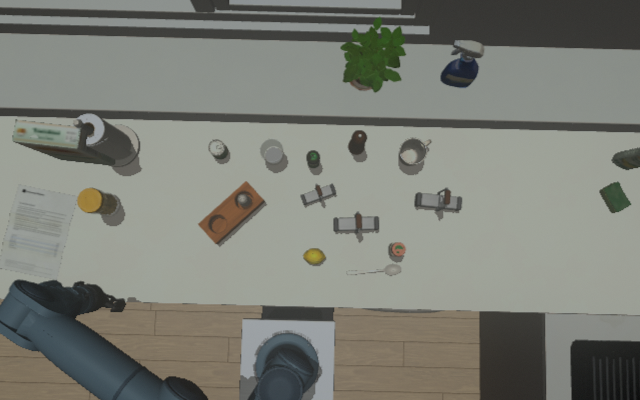

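View pics/scene0.png

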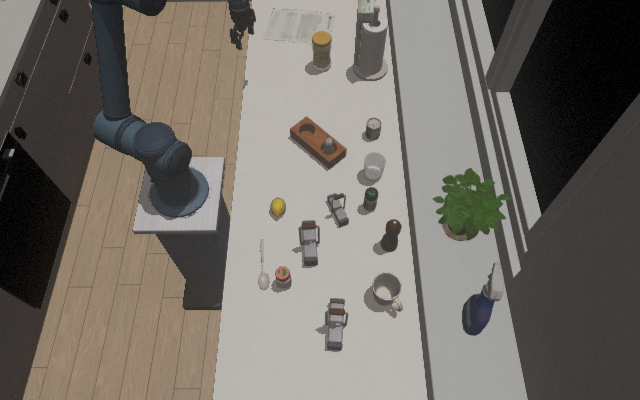

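Tin candidates in the top view are (318,194), (356,224) and (438,201). The one at (318,194) looks smallest. The stand is at (232,213), with its empty well near (217,225) and the shaker at (243,200).

Run:
```python
from h import *
t=dict(np.load("top.npz")); s=dict(np.load("scene.npz"))
wt,ws=cloud(t),cloud(s)
for nm,w,(u,v,r) in [("A",wt,(318,194,24)),("B",wt,(356,224,30)),("C",wt,(438,201,30)),("sA",ws,(338,208,22))]:
    p=w[v-r:v+r,u-r:u+r].reshape(-1,3); p=p[~np.isnan(p[:,0])]
    z=p[:,2]
    if nm=="sA": pass
    b=p[(z>.022)&(z<.06)]
    rc=cv2.minAreaRect((b[:,:2]*1000).astype(np.float32)); g=p[z>np.nanmax(z)-.02]
    print(nm,len(b),"body rect",np.round(rc,1) if 0 else rc,"zmed",np.median(b[:,2]).round(3),"max z",z.max().round(3),"grip mean",g.mean(0).round(4),"grip rect",cv2.minAreaRect((g[:,:2]*1000).astype(np.float32)))
for w,(u,v,r),n in [(wt,(232,213,40),"top"),(ws,(318,142,35),"scene")]:
    p=w[v-r:v+r,u-r:u+r].reshape(-1,3); p=p[~np.isnan(p[:,0])]
    b=p[(p[:,2]>.042)&(p[:,2]<.058)]; print(n,"stand",len(b),cv2.minAreaRect((b[:,:2]*1000).astype(np.float32)),np.median(b[:,2]))
    k=p[p[:,2]>.09]; print("shaker",len(k),k.mean(0))
def crop(c,u,v,r): return cv2.resize(c["frame"][v-r:v+r,u-r:u+r],(380,380),interpolation=cv2.INTER_CUBIC)
save("crop1.png",np.hstack([crop(t,318,194,28),crop(s,338,208,28)]))
```

```text
A 319 body rect ((547.7385864257812, -103.33146667480469), (115.68460083007812, 119.04859924316406), 19.821931838989258) zmed 0.034 max z 0.132 grip mean [ 0.5852 -0.0922  0.1216] grip rect ((584.2197265625, -92.87488555908203), (44.80357360839844, 12.952025413513184), 23.070232391357422)
B 556 body rect ((498.32623291015625, -195.2129364013672), (210.78282165527344, 108.2412338256836), 65.2546157836914) zmed 0.044 max z 0.168 grip mean [ 0.4854 -0.2217  0.1573] grip rect ((486.4881896972656, -222.51246643066406), (54.00455093383789, 16.914602279663086), 0.86422199010849)
C 567 body rect ((569.0451049804688, -502.92828369140625), (154.6605224609375, 66.05675506591797), 83.13004302978516) zmed 0.044 max z 0.164 grip mean [ 0.5697 -0.503   0.1559] grip rect ((569.89111328125, -504.0934753417969), (18.357892990112305, 64.77465057373047), 87.84844970703125)
sA 288 body rect ((583.0938110351562, -92.75476837158203), (51.07265853881836, 122.78109741210938), 14.266805648803711) zmed 0.034 max z 0.153 grip mean [ 0.513  -0.2237  0.1449] grip rect ((513.7577514648438, -223.66966247558594), (5.752718925476074, 9.612430572509766), 64.2564468383789)
top stand 1196 ((513.6546020507812, 206.01571655273438), (91.4230728149414, 219.90841674804688), 43.78783416748047) 0.049401571847192405
shaker 63 [0.55554495 0.16217121 0.09641458]
scene stand 794 ((512.1975708007812, 203.69744873046875), (97.72884368896484, 223.88465881347656), 43.50358963012695) 0.049159246010263336
shaker 45 [0.55360861 0.1564484  0.09572647]
```

View pics/crop1.png

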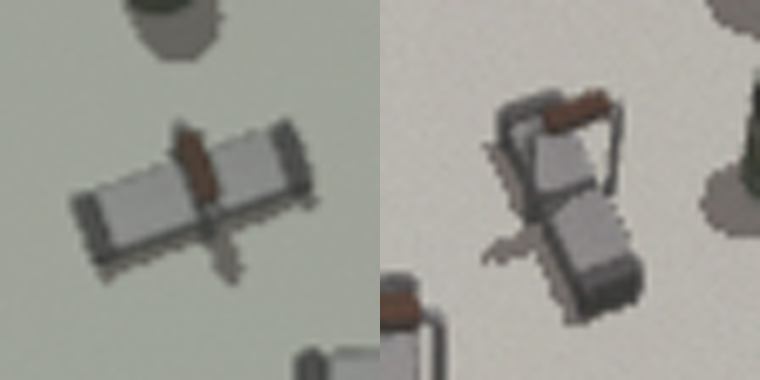

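The crop confirms the choice: the tin at (318,194) is about 120 mm long and its grip is about 0.12 m up. The other two are larger (grip tops at about 0.16 m). Next I'll refine the grip and tin axis with colour masks.

```bash
cat >> h.py <<'E'
def plane(c,uv,z):
    uv=np.atleast_2d(uv).astype(float)
    d=np.stack([(uv[:,0]-c["cx"])/c["fx"],(uv[:,1]-c["cy"])/c["fy"],np.ones(len(uv))],-1)@c["pose"][:3,:3].T
    o=c["pose"][:3,3]; return o+d*((z-o[2])/d[:,2])[:,None]
def tool(target,o=None):
    "offset in mm in current tool axes to world target"
    from scipy.spatial.transform import Rotation as R
    o=o or bot.get_obs(); r=R.from_euler("xyz",o["tcp_rot"])
    return (r.inv().apply(np.array(target)-o["position"])*1000).round(1), np.degrees(o["tcp_rot"]).round(2)
E
python3 - <<'E'
from h import *
for n,(u,v,r) in {"top":(318,194,24),"scene":(338,208,22)}.items():
    c=dict(np.load(n+".npz")); f=c["frame"].astype(int); m=np.zeros((400,640),bool); m[v-r:v+r,u-r:u+r]=1
    br=m&(f[...,0]>f[...,2]*1.5)&(f[...,0]>45)
    nn,l,st,ce=cv2.connectedComponentsWithStats(br.astype(np.uint8))
    print(n,[(st[i,4],ce[i].round(1)) for i in range(1,nn) if st[i,4]>8])
    i=1+np.argmin([np.hypot(*(ce[k]-[u,v-(0 if n=="top" else 12)]))-st[k,4]*.1 for k in range(1,nn)])
    uv=np.argwhere(l==i)[:,::-1]; P=plane(c,uv,.122)[:,:2]
    print(" grip",P.mean(0).round(4),cv2.minAreaRect((P*1000).astype(np.float32)))
    w=cloud(c); z=w[...,2]; b=m&(z>.026)&(z<.042)
    nn,l,st,ce=cv2.connectedComponentsWithStats(b.astype(np.uint8)); print([(st[i,4],ce[i].round(0)) for i in range(1,nn) if st[i,4]>8])
    bb=b&(np.hypot(w[...,0]-.585,w[...,1]+.093)<.066)
    q=w[bb][:,:2]; e,V=np.linalg.eigh(np.cov(q.T)); print(" body",q.mean(0).round(4),"axis deg",np.degrees(np.arctan2(V[1,1],V[0,1]))%180,cv2.minAreaRect((q*1000).astype(np.float32)))
print(tool([.585,-.093,.2]))
E
```

```text
top []Traceback (most recent call last):
  File "<stdin>", line 7, in <module>
    return _wrapfunc(a, 'argmin', axis=axis, out=out, **kwds)
    return _wrapit(obj, method, *args, **kwds)
    result = getattr(arr, method)(*args, **kwds)
ValueError: attempt to get argmin of an empty sequence
```

Run:
```python
from h import *
for n,(u,v,r) in {"top":(318,194,24),"scene":(338,208,22)}.items():
    c=dict(np.load(n+".npz")); f=c["frame"].astype(int); m=np.zeros((400,640),bool); m[v-r:v+r,u-r:u+r]=1
    br=m&(f[...,0]-f[...,2]>15)&(f[...,0]<140)
    nn,l,st,ce=cv2.connectedComponentsWithStats(br.astype(np.uint8))
    for i in range(1,nn):
        if st[i,4]<15: continue
        P=plane(c,np.argwhere(l==i)[:,::-1],.120)[:,:2]
        print(n," grip",st[i,4],ce[i].round(1),P.mean(0).round(4),cv2.minAreaRect((P*1000).astype(np.float32)))
    w=cloud(c); z=w[...,2]; b=m&(z>.026)&(z<.042)&(np.hypot(w[...,0]-.585,w[...,1]+.093)<.066)
    q=w[b][:,:2]; e,V=np.linalg.eigh(np.cov(q.T)); print(" body",len(q),q.mean(0).round(4),"axis deg",np.degrees(np.arctan2(V[1,1],V[0,1]))%180,cv2.minAreaRect((q*1000).astype(np.float32)))
print(tool([.585,-.093,.2]))
```

```text
top  grip 30 [318.7 190.1] [ 0.5853 -0.0933] ((585.192626953125, -93.20909118652344), (29.183748245239258, 10.364786148071289), 19.796039581298828)
 body 293 [ 0.5841 -0.0892] axis deg 111.65528831065704 ((581.3550415039062, -91.30650329589844), (43.11208724975586, 119.3343276977539), 20.970949172973633)
scene  grip 34 [338.5 195.4] [ 0.5851 -0.0933] ((584.64208984375, -93.05574035644531), (32.655372619628906, 13.604177474975586), 29.413311004638672)
 body 257 [ 0.5849 -0.0975] axis deg 112.30467469908292 ((583.0938110351562, -92.75476837158203), (51.07265853881836, 122.78109741210938), 14.266805648803711)
(array([-570.5, -414.6,   50.1]), array([-1.7990e+02, -1.0000e-02,  1.5532e+02]))
```

Call:
{"api": "step_arm", "payload": {"targets": [{"offset":[-35,-25.5,0],"turn":[0,0,0],"jaw":1},{"offset":[-35,-25.5,0],"turn":[0,0,0],"jaw":1},{"offset":[-35,-25.5,0],"turn":[0,0,0],"jaw":1},{"offset":[-35,-25.5,0],"turn":[0,0,0],"jaw":1},{"offset":[-35,-25.5,0],"turn":[0,0,0],"jaw":1},{"offset":[-35,-25.5,0],"turn":[0,0,0],"jaw":1},{"offset":[-35,-25.5,0],"turn":[0,0,0],"jaw":1},{"offset":[-35,-25.5,0],"turn":[0,0,0],"jaw":1},{"offset":[-35,-25.5,0],"turn":[0,0,0],"jaw":1},{"offset":[-35,-25.5,0],"turn":[0,0,0],"jaw":1},{"offset":[-35,-25.5,0],"turn":[0,0,0],"jaw":1},{"offset":[-35,-25.5,0],"turn":[0,0,0],"jaw":1}]}}

```text
time_s: 1.6
position: [0.4942, 0.0677, 0.2499]
tcp_rot: [-3.141, -0.001, 2.711]
force: [0.5, -0.5, 0.0]
opening: 0.998
grip_force: 0.0
```

Call:
{"api": "step_arm", "payload": {"targets": [{"offset":[-37.5,-27,0],"turn":[0,0,0],"jaw":1},{"offset":[-37.5,-27,0],"turn":[0,0,0],"jaw":1},{"offset":[-37.5,-27,0],"turn":[0,0,0],"jaw":1},{"offset":[-37.5,-27,0],"turn":[0,0,0],"jaw":1},{"offset":[0,0,0],"turn":[0,0,-9.25],"jaw":1},{"offset":[0,0,0],"turn":[0,0,-9.25],"jaw":1},{"offset":[0,0,0],"turn":[0,0,-9.25],"jaw":1},{"offset":[0,0,0],"turn":[0,0,-9.25],"jaw":1},{"offset":[0,0,0],"turn":[0,0,-9.25],"jaw":1},{"offset":[0,0,0],"turn":[0,0,0],"jaw":1}]}}

```text
time_s: 2.85
position: [0.5848, -0.0916, 0.2498]
tcp_rot: [3.141, -0.001, -2.767]
force: [0.0, -0.0, 0.3]
opening: 0.998
grip_force: 0.0
```

Run:
```python
from h import *
o=bot.get_obs();print(o["time_s"],o["position"].round(4),o["opening"],o["force"]);print(tool([.585,-.093,.118]))
```

```text
2.85 [ 0.5848 -0.0916  0.2498] 0.9980692360939469 [ 0.01902982 -0.02470514  0.29370514]
(array([  0.3,  -1.4, 131.7]), array([ 1.7996e+02, -5.0000e-02, -1.5854e+02]))
```

Call:
{"api": "step_arm", "payload": {"targets": [{"offset":[0,-1.4,30],"turn":[0,0,0],"jaw":1},{"offset":[0,0,30],"turn":[0,0,0],"jaw":1},{"offset":[0,0,30],"turn":[0,0,0],"jaw":0.5},{"offset":[0,0,25],"turn":[0,0,0],"jaw":0},{"offset":[0,0,16.5],"turn":[0,0,0],"jaw":0},{"offset":[0,0,0],"turn":[0,0,0],"jaw":-0.3},{"offset":[0,0,0],"turn":[0,0,0],"jaw":-0.3}]}}

```text
time_s: 3.72
position: [0.5861, -0.0931, 0.1195]
tcp_rot: [-3.141, 0.001, -2.766]
force: [0.0, -0.1, -0.7]
opening: 0.357
grip_force: 0.0
```

Run:
```python
from h import *
c=bot.capture("scene"); d=bot.capture("top")
def crop(c,u,v,r): return cv2.resize(c["frame"][v-r:v+r,u-r:u+r],(390,390),interpolation=cv2.INTER_CUBIC)
save("grasp.png",np.hstack([crop(c,338,195,40),crop(d,318,190,40)]))
o=bot.get_obs();print(o["position"],o["opening"],o["force"])
```

```text
[ 0.58651377 -0.09319522  0.119936  ] 0.34807462713446125 [-0.08949815 -0.79013127  0.15910953]
```

View pics/grasp.png

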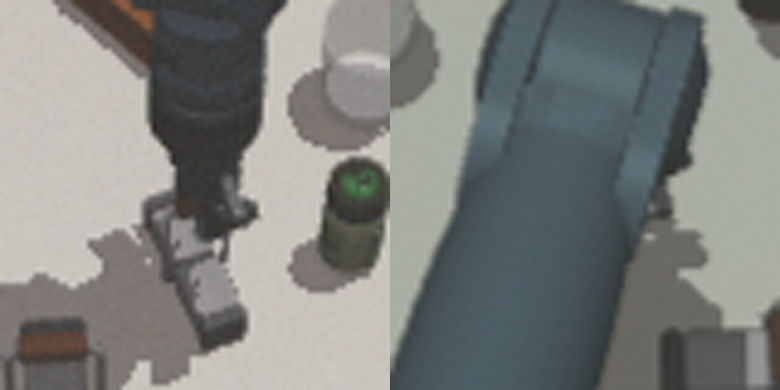

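The scene view shows the fingers straddling the grip, which is still visible between them at about (185,200) in the crop. The tin hasn't moved. Closing now.

Call:
{"api": "step_arm", "payload": {"targets": [{"offset":[0,0,2],"turn":[0,0,0],"jaw":-0.6},{"offset":[0,0,0],"turn":[0,0,0],"jaw":-1},{"offset":[0,0,0],"turn":[0,0,0],"jaw":-1},{"offset":[0,0,0],"turn":[0,0,0],"jaw":-1},{"offset":[0,0,0],"turn":[0,0,0],"jaw":-1},{"offset":[0,0,0],"turn":[0,0,0],"jaw":-1}], "newtons": 50}}

```text
time_s: 4.58
position: [0.5862, -0.0929, 0.1175]
tcp_rot: [-3.141, 0.001, -2.765]
force: [-0.6, 0.8, 5.4]
opening: 0.153
grip_force: 49.6
```

Call:
{"api": "step_arm", "payload": {"targets": [{"offset":[0,0,-10],"turn":[0,0,0],"jaw":-1},{"offset":[0,0,-15],"turn":[0,0,0],"jaw":-1},{"offset":[0,0,-15],"turn":[0,0,0],"jaw":-1},{"offset":[0,0,-15],"turn":[0,0,0],"jaw":-1},{"offset":[0,0,-15],"turn":[0,0,0],"jaw":-1},{"offset":[0,0,-15],"turn":[0,0,0],"jaw":-1},{"offset":[0,0,-20],"turn":[0,0,0],"jaw":-1},{"offset":[0,0,-20],"turn":[0,0,0],"jaw":-1},{"offset":[0,0,-20],"turn":[0,0,0],"jaw":-1},{"offset":[0,0,-20],"turn":[0,0,0],"jaw":-1},{"offset":[0,0,-15],"turn":[0,0,0],"jaw":-1},{"offset":[0,0,-5],"turn":[0,0,0],"jaw":-1}]}}

```text
time_s: 6.08
position: [0.5862, -0.0931, 0.3033]
tcp_rot: [-3.14, 0.002, -2.765]
force: [0.8, 0.3, -3.0]
opening: 0.151
grip_force: 48.9
```

Call:
{"api": "step_arm", "payload": {"targets": [{"offset":[0,0,0],"turn":[0,0,0],"jaw":-1},{"offset":[0,0,0],"turn":[0,0,0],"jaw":-1},{"offset":[0,0,0],"turn":[0,0,0],"jaw":-1},{"offset":[0,0,0],"turn":[0,0,0],"jaw":-1}]}}

```text
time_s: 6.58
position: [0.5855, -0.093, 0.3013]
tcp_rot: [3.141, -0.001, -2.765]
force: [0.2, 0.4, -3.0]
opening: 0.155
grip_force: 48.8
```

Run:
```python
from h import *
c=bot.capture("scene")
save("lift.png",cv2.resize(c["frame"][90:270,230:450],(660,540),interpolation=cv2.INTER_CUBIC))
# stand well refine from first pictures
t=dict(np.load("top.npz"))
f=cv2.cvtColor(t["frame"],cv2.COLOR_RGB2HSV); print(f[225,217],f[213,232],f[230,213])
print(tool([.4725,.2495,.3]),bot.get_obs()["force"])
```

```text
[ 13 125 116] [ 13 133 127] [ 13 113  97]
(array([-20.8, 360. ,   1.6]), array([ 1.7998e+02, -3.0000e-02, -1.5843e+02])) [ 0.3140693   0.14003113 -2.80168697]
```

View pics/lift.png

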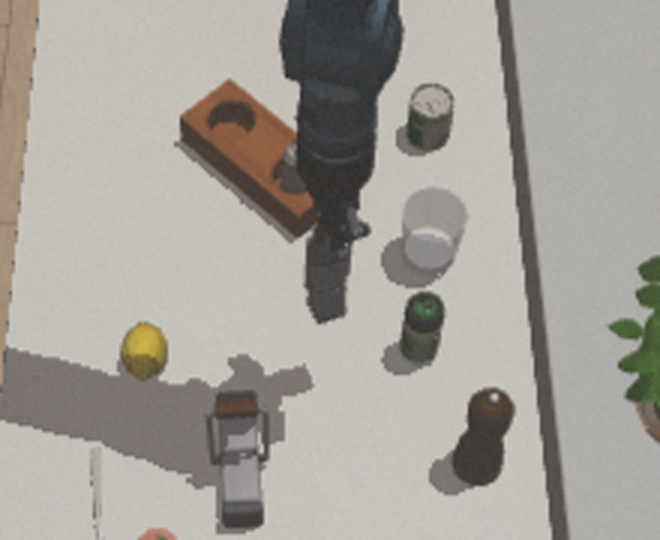

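The tin hangs vertical below the gripper at crop (327,280). The empty well is visible at (231,118). Next I'll get the mouth centre from depth and carry the tin across.

Run:
```python
from h import *
t=dict(np.load("top.npz")); s=dict(np.load("scene.npz"))
for n,c in (("top",t),("scene0",s),("scene1",bot.capture("scene"))):
    w=cloud(c); v,u=np.mgrid[0:400,0:640]
    P=plane(c,np.stack([u.ravel(),v.ravel()],-1),.05).reshape(400,640,3)
    m=(np.hypot(P[...,0]-.472,P[...,1]-.249)<.038)&(w[...,2]<.043)
    nn,l,st,ce=cv2.connectedComponentsWithStats(m.astype(np.uint8)); i=1+np.argmax(st[1:,4])
    q=P[l==i][:,:2]; (cc,r)=cv2.minEnclosingCircle((q*1000).astype(np.float32)); print(n,len(q),q.mean(0).round(4),"circle",cc,r)
```

```text
top 256 [0.4721 0.2484] circle (472.5503234863281, 249.2335662841797) 34.52858352661133
scene0 150 [0.4719 0.2431] circle (474.25244140625, 244.02545166015625) 33.14677429199219
scene1 150 [0.4712 0.2436] circle (472.1985778808594, 243.2640380859375) 30.993268966674805
```

Call:
{"api": "step_arm", "payload": {"targets": [{"offset":[-0.5,6,0],"turn":[0,0,0],"jaw":-1},{"offset":[-0.9,12,0],"turn":[0,0,0],"jaw":-1},{"offset":[-0.9,16,0],"turn":[0,0,0],"jaw":-1},{"offset":[-0.9,16,0],"turn":[0,0,0],"jaw":-1},{"offset":[-0.9,16,0],"turn":[0,0,0],"jaw":-1},{"offset":[-0.9,16,0],"turn":[0,0,0],"jaw":-1},{"offset":[-0.9,16,0],"turn":[0,0,0],"jaw":-1},{"offset":[-0.9,16,0],"turn":[0,0,0],"jaw":-1},{"offset":[-0.9,16,0],"turn":[0,0,0],"jaw":-1},{"offset":[-0.9,16,0],"turn":[0,0,0],"jaw":-1},{"offset":[-0.9,16,0],"turn":[0,0,0],"jaw":-1},{"offset":[-0.9,16,0],"turn":[0,0,0],"jaw":-1}]}}

```text
time_s: 8.18
position: [0.5296, 0.0773, 0.3018]
tcp_rot: [3.142, 0.0, -2.765]
force: [0.8, 0.2, -3.8]
opening: 0.151
grip_force: 48.8
```

Call:
{"api": "step_arm", "payload": {"targets": [{"offset":[-0.9,16,0],"turn":[0,0,0],"jaw":-1},{"offset":[-0.9,16,0],"turn":[0,0,0],"jaw":-1},{"offset":[-0.9,16,0],"turn":[0,0,0],"jaw":-1},{"offset":[-0.9,16,0],"turn":[0,0,0],"jaw":-1},{"offset":[-0.9,16,0],"turn":[0,0,0],"jaw":-1},{"offset":[-0.9,16,0],"turn":[0,0,0],"jaw":-1},{"offset":[-0.9,16,0],"turn":[0,0,0],"jaw":-1},{"offset":[-0.9,16,0],"turn":[0,0,0],"jaw":-1},{"offset":[-0.9,16,0],"turn":[0,0,0],"jaw":-1},{"offset":[-0.9,16,0],"turn":[0,0,0],"jaw":-1},{"offset":[-0.5,12,0],"turn":[0,0,0],"jaw":-1},{"offset":[-0.5,10,0],"turn":[0,0,0],"jaw":-1}]}}

```text
time_s: 9.68
position: [0.4721, 0.25, 0.3018]
tcp_rot: [-3.141, 0.0, -2.765]
force: [0.1, -0.3, -4.0]
opening: 0.149
grip_force: 48.9
```

Call:
{"api": "step_arm", "payload": {"targets": [{"offset":[0,0,0],"turn":[0,0,0],"jaw":-1},{"offset":[0,0,0],"turn":[0,0,0],"jaw":-1},{"offset":[0,0,0],"turn":[0,0,0],"jaw":-1},{"offset":[0,0,0],"turn":[0,0,0],"jaw":-1},{"offset":[0,0,0],"turn":[0,0,0],"jaw":-1},{"offset":[0,0,0],"turn":[0,0,0],"jaw":-1}]}}

```text
time_s: 10.42
position: [0.4724, 0.2492, 0.3018]
tcp_rot: [3.142, 0.0, -2.765]
force: [-0.4, -0.3, -3.2]
opening: 0.152
grip_force: 48.9
```

Run:
```python
from h import *
c=bot.capture("scene"); w=cloud(c)
o=bot.get_obs(); print(o["position"].round(4))
for a in np.arange(.145,.27,.015):
    m=(np.hypot(w[...,0]-.472,w[...,1]-.249)<.04)&(w[...,2]>a)&(w[...,2]<a+.015)
    q=w[m]
    if len(q)>3: print(round(a,3),len(q),q.min(0).round(4)[:2],q.max(0).round(4)[:2],q.mean(0).round(4)[:2])
save("over.png",cv2.resize(c["frame"][60:200,240:400],(640,560),interpolation=cv2.INTER_CUBIC))
```

```text
[0.4723 0.2492 0.3018]
0.145 31 [0.4493 0.2303] [0.4904 0.2628] [0.4696 0.2395]
0.16 28 [0.4502 0.2298] [0.4871 0.2586] [0.4691 0.2384]
0.175 29 [0.4511 0.2267] [0.4876 0.2491] [0.4696 0.2353]
0.19 32 [0.448  0.2299] [0.4951 0.2618] [0.4708 0.2401]
0.205 41 [0.4485 0.2264] [0.4954 0.2622] [0.4727 0.2403]
0.22 33 [0.446 0.226] [0.4955 0.2568] [0.4726 0.2378]
0.235 39 [0.4468 0.2258] [0.4924 0.2625] [0.4699 0.2371]
0.25 82 [0.4468 0.2252] [0.4928 0.264 ] [0.4694 0.2422]
0.265 12 [0.4478 0.2214] [0.4932 0.2565] [0.4699 0.241 ]
```

View pics/over.png

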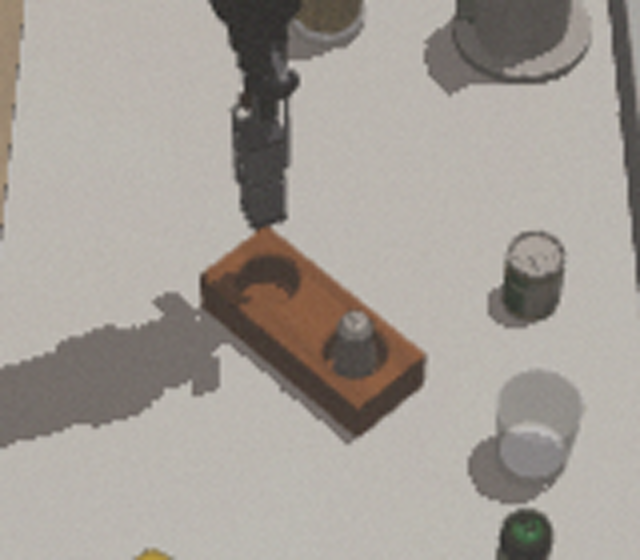

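The tin hangs vertical above the well at crop (262,170), about 1.5 mm off the axis. I'll correct that and lower it.

Call:
{"api": "step_arm", "payload": {"targets": [{"offset":[-0.4,-1.8,8],"turn":[0,0,0],"jaw":-1},{"offset":[0,0,14],"turn":[0,0,0],"jaw":-1},{"offset":[0,0,16],"turn":[0,0,0],"jaw":-1},{"offset":[0,0,16],"turn":[0,0,0],"jaw":-1},{"offset":[0,0,14],"turn":[0,0,0],"jaw":-1},{"offset":[0,0,8],"turn":[0,0,0],"jaw":-1},{"offset":[0,0,8],"turn":[0,0,0],"jaw":-1},{"offset":[0,0,8],"turn":[0,0,0],"jaw":-1},{"offset":[0,0,8],"turn":[0,0,0],"jaw":-1},{"offset":[0,0,8],"turn":[0,0,0],"jaw":-1},{"offset":[0,0,0],"turn":[0,0,0],"jaw":-1}]}}

```text
time_s: 11.85
position: [0.4728, 0.2476, 0.193]
tcp_rot: [3.142, -0.001, -2.765]
force: [0.2, -0.6, -3.4]
opening: 0.154
grip_force: 48.8
```

Run:
```python
from h import *
c=bot.capture("scene"); w=cloud(c)
print(bot.get_obs()["force"])
for a in np.arange(.05,.16,.015):
    m=(np.hypot(w[...,0]-.472,w[...,1]-.249)<.028)&(w[...,2]>a)&(w[...,2]<a+.015)
    q=w[m]
    if len(q)>3: print(round(a,3),len(q),q.min(0).round(4)[:2],q.max(0).round(4)[:2],q.mean(0).round(4)[:2])
save("low.png",cv2.resize(c["frame"][70:170,260:370],(660,600),interpolation=cv2.INTER_CUBIC))
```

```text
[-0.25494854  0.39759791 -2.78760814]
0.05 25 [0.4531 0.2272] [0.4957 0.2614] [0.4719 0.2363]
0.065 21 [0.4538 0.2249] [0.4886 0.2512] [0.4729 0.236 ]
0.08 27 [0.4505 0.2258] [0.4928 0.2554] [0.4734 0.2363]
0.095 35 [0.4474 0.2251] [0.493  0.2534] [0.4664 0.2366]
0.11 26 [0.4483 0.2254] [0.4933 0.2585] [0.4726 0.2353]
0.125 37 [0.4486 0.2242] [0.4936 0.2569] [0.4719 0.2355]
0.14 58 [0.4493 0.2254] [0.4939 0.2588] [0.4715 0.2411]
0.155 22 [0.4467 0.2239] [0.4942 0.2563] [0.4698 0.2366]
```

View pics/low.png

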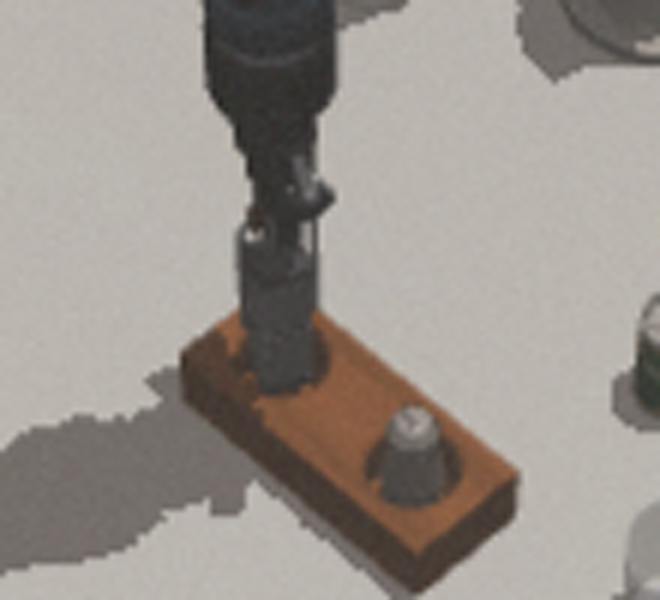

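The tin's lower end is inside the mouth, at crop (285,385), with no side contact. I'll lower it to the floor.

Call:
{"api": "step_arm", "payload": {"targets": [{"offset":[0,0,8],"turn":[0,0,0],"jaw":-1},{"offset":[0,0,7],"turn":[0,0,0],"jaw":-1},{"offset":[0,0,4],"turn":[0,0,0],"jaw":-1},{"offset":[0,0,2],"turn":[0,0,0],"jaw":-1},{"offset":[0,0,0],"turn":[0,0,0],"jaw":-1},{"offset":[0,0,0],"turn":[0,0,0],"jaw":-1}]}}

```text
time_s: 12.65
position: [0.4735, 0.2478, 0.173]
tcp_rot: [3.142, 0.001, -2.765]
force: [-0.1, 0.5, -2.9]
opening: 0.153
grip_force: 48.8
```

Call:
{"api": "step_arm", "payload": {"targets": [{"offset":[0,0,2],"turn":[0,0,0],"jaw":-1},{"offset":[0,0,1.5],"turn":[0,0,0],"jaw":-1},{"offset":[0,0,0],"turn":[0,0,0],"jaw":-1}]}}

```text
time_s: 13.02
position: [0.4735, 0.2481, 0.1698]
tcp_rot: [3.141, 0.001, -2.765]
force: [-1.1, 1.7, 0.8]
opening: 0.152
grip_force: 49.4
```

It's seated: the weight has come off the wrist. Opening and retreating upward.

Call:
{"api": "step_arm", "payload": {"targets": [{"offset":[0,0,-0.5],"turn":[0,0,0],"jaw":-0.7},{"offset":[0,0,0],"turn":[0,0,0],"jaw":-0.5},{"offset":[0,0,0],"turn":[0,0,0],"jaw":0},{"offset":[0,0,0],"turn":[0,0,0],"jaw":0.4},{"offset":[0,0,0],"turn":[0,0,0],"jaw":0.8},{"offset":[0,0,0],"turn":[0,0,0],"jaw":0.8},{"offset":[0,0,0],"turn":[0,0,0],"jaw":0.8},{"offset":[0,0,0],"turn":[0,0,0],"jaw":0.8}]}}

```text
time_s: 14.02
position: [0.4733, 0.2478, 0.1698]
tcp_rot: [3.142, 0.0, -2.765]
force: [-0.4, -0.0, -0.0]
opening: 0.9
grip_force: 0.0
```

Call:
{"api": "step_arm", "payload": {"targets": [{"offset":[0,0,-10],"turn":[0,0,0],"jaw":0.8},{"offset":[0,0,-15],"turn":[0,0,0],"jaw":0.8},{"offset":[0,0,-20],"turn":[0,0,0],"jaw":0.8},{"offset":[0,0,-30],"turn":[0,0,0],"jaw":0.8},{"offset":[0,0,-30],"turn":[0,0,0],"jaw":0.8},{"offset":[0,0,-20],"turn":[0,0,0],"jaw":0.8},{"offset":[0,0,0],"turn":[0,0,0],"jaw":0.8},{"offset":[0,0,0],"turn":[0,0,0],"jaw":0.8}]}}

```text
time_s: 15.02
position: [0.4732, 0.2477, 0.2946]
tcp_rot: [3.142, -0.0, -2.765]
force: [0.6, -0.2, -0.8]
opening: 0.9
grip_force: 0.0
```

Run:
```python
from h import *
c=bot.capture("scene"); w=cloud(c); o=bot.get_obs(); print(o["position"],o["force"],o["opening"])
for a in np.arange(.05,.19,.015):
    m=(np.hypot(w[...,0]-.472,w[...,1]-.249)<.032)&(w[...,2]>a)&(w[...,2]<a+.015)
    q=w[m]
    if len(q)>3: print(round(a,3),len(q),q.min(0).round(4)[:2],q.max(0).round(4)[:2],q.mean(0).round(4)[:2])
save("done.png",cv2.resize(c["frame"][70:170,260:370],(660,600),interpolation=cv2.INTER_CUBIC))
```

```text
[0.47293276 0.2476065  0.29407156] [ 0.24443767 -0.31138347  0.19729997] 0.8982680438415552
0.05 29 [0.4531 0.2285] [0.5036 0.2669] [0.4756 0.24  ]
0.065 32 [0.4463 0.2291] [0.4924 0.2557] [0.4701 0.239 ]
0.08 29 [0.4469 0.2285] [0.4927 0.2618] [0.4714 0.2391]
0.095 34 [0.4474 0.2262] [0.4929 0.2579] [0.4685 0.2374]
0.11 41 [0.4483 0.2264] [0.4933 0.2615] [0.4704 0.2413]
0.125 67 [0.449 0.226] [0.4936 0.2668] [0.4712 0.2476]
0.14 5 [0.4495 0.236 ] [0.494 0.254] [0.4762 0.2467]
0.155 25 [0.4503 0.2311] [0.4943 0.2565] [0.4739 0.2454]
0.17 23 [0.4542 0.2359] [0.4835 0.2592] [0.4702 0.2452]
```

View pics/done.png

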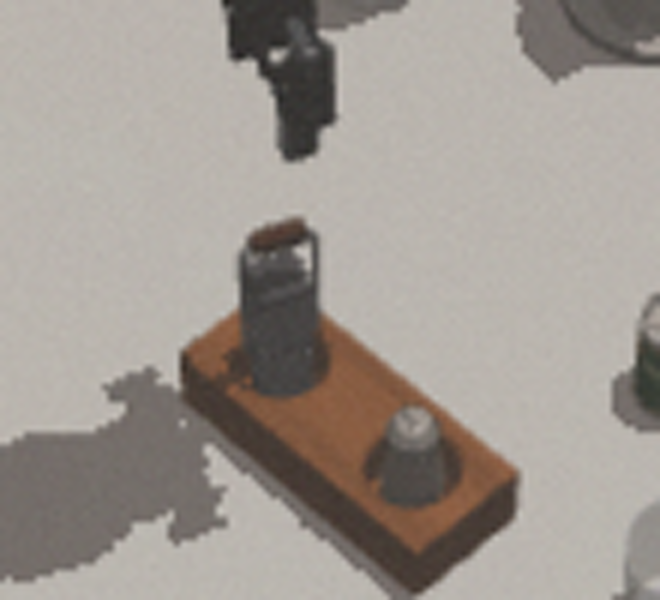

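The tin stands upright in the well at crop (283,330) with its bail up at (280,235). The gripper is clear of it, so I'm handing in.

```bash
python3 -c "
from cell import bot
print(bot.hand_in())"
```

```text
the job is handed in; nothing more can be done
None
```

I lifted the smallest tin by its bail, lowered it into the empty well and let go; the last picture shows it standing upright there with the gripper clear, and I handed the job in at about 15 s (no verdict was returned).

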